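# Unstack the slide boxes and the culture dish

## Robot

A 6-joint arm with a two-finger parallel gripper is mounted at the origin on the work surface. World frame = base frame: x ahead of the robot, y to its left, z up, the work surface at z = 0. Lengths are in m, angles in degrees, forces in N, time in s.
With the tool pointing down it reaches from about 0.4 to 0.825 m from the base axis. Payload 7 kg.
Tool frame: the origin (TCP) lies midway between the tips of the shut fingers; the grasp point (between the pads) lies 19 mm behind it; z points along the fingers, x is the direction in which the jaws open and shut, and the axes are right-handed (so a half turn about z gives the same grasp; the last joint's range is limited). The gripper opens to 88 mm and grips with 3 to 60 N. Pads are 19 mm wide; open, the fingers measure 130 mm over their backs; the gripper's body (78 mm by 193 mm) begins 47 mm behind the grasp point.
Start: joints at [-46.576, 20.546, 0.682, 0, -70.136, -16.507], TCP at [0.306, -0.602, 0.227] pointing down, gripper open.
Joint ranges: [-176.03, 176.03], [-82.01, 121.73], [-58.28, 71.71], [-173.87, 95.51], [-174.79, -0.11], [-173.66, 173.66]. Speed limits (degrees/s): [136.94, 136.94, 172.46, 180, 180, 180].

## Interface

Orientations are given as [roll, pitch, yaw] about the fixed x, y, z axes, in that order (R = Rz(yaw) Ry(pitch) Rx(roll)).
In Python, from plant import ctrl, vision, nets gives the robot as it stands.
- The arm moves only by the shell command python3 -m jog 'ROWS'. ROWS is text: rows parted by semicolons, each of 7 numbers parted by spaces: the turn, a rotation vector about the tool's x, y, z in units of 0.1 rad (1.0 is 0.1 rad), then the shift along the tool's x, y, z in units of 4 cm (1.0 is 4 cm), then the opening, from -1 (shut) to 1 (fully open). In form: rx ry rz x y z jaw; .... A call has 1 to 8 rows; each row shifts and turns the commanded pose from where the row before left it, along the tool's axes as they then stand; what a row does not reach is not made up. A row lasts 1/8 s, in which the tool goes at most 62.5 mm and 10.7 degrees, less where a joint would pass 70% of its speed; a pose out of reach is approached as far as the arm can. A call with a number of a shift or a turn outside -1 to 1 is refused whole. A call with a gripper value outside its range is refused whole. The fingers move at their own pace and stop on an object; the grip force is fixed at half the most. Time passes only in rows, so rows that do not move let the fingers close. It gives the time, the measured TCP pose, the force and the opening at its end, in the units of the state.
- ctrl.get_obs(): the state, without advancing time (a new reading comes with each control period).
- vision.snapshot(name): name is "side" or "top"; returns (picture, depth): 384x512x3 uint8, red, green, blue; 384x512 float32, m along the optical axis (not along the pixel's ray), 0 where there is no reading.
- vision.camera_info(name): a dict with "camera_matrix" (3x3 intrinsics, pixels), "camera_from_world" (4x4, takes a point from world to camera coordinates). Camera axes: x right, y down, z forward; pixel columns grow to the right and rows downward; lengths in m; the calibration is good to about 2 mm. A picture is of the moment at which its call begins. camera_info takes no time and is no camera call.
- ctrl.close_job(): hands the job in, once; it reports no verdict.
Trained networks look in the newest picture that a camera, given by its name, has taken for a name from the list of things; names that differ only in an ending like _2 or _b are one class to them, and where a whole thing is asked for, a point or a joint stands for the part that bears it (a point fixed in the world has none). Each returns a list of dicts, best first, with "score" (0 to 1); they miss things now and then, are a little off and sometimes report something else, mostly with a low value. They report only what shows in the picture. A call takes as long as a camera call. They do not tell look-alikes from the thing itself.
- nets.boxes_of(target, camera): "location" ([x, y, z] in m, in world coordinates, good to about 4 mm: the middle of the surface that is visible of it).
The state is a dict: "clock": time; "joint_pos": joint angles; "qvel": joint speeds; "tau": joint torques, N m; "tool_pos": TCP position; "orientation": TCP orientation; "force": force on the tool from outside, world axes, zero at the start; "moment": the same for the moment, N m; "opening": finger opening in m.
Only numpy, scipy, OpenCV 4.12 (cv2) and the standard library are available. Lean on these libraries where they do the work, as an engineer would, in place of code of your own. Each camera call takes 0.05 s, during which the arm holds its last target.

## Task

Take the two piles apart: put each slide box flat into the tray with a rim of its own colour, lying on the tray's floor, and set the purple culture dish in the middle of the round purple-ringed viewing pad. Keep the dish level and all the boxes the right way up the whole time, and let go of everything at the end.

Things in the scene. Friction and masses are not known exactly. Their poses are not given: they have to be found in the camera images.
- box_blue: loose closed blue microscope-slide box, 105 mm long (its x axis) x 38 mm wide (y) x 30 mm high (z), about 110 g, flat lid with two small blank white labels. Origin: centre of its underside. The two ends look alike, so a half turn makes no difference. At the start it is part of a pile: boxes lie flat across one another, two boxes to a pile, and the dish lies on one of the piles
- box_yellow: loose closed yellow microscope-slide box, 105 mm long (its x axis) x 38 mm wide (y) x 30 mm high (z), about 110 g, flat lid with two small blank white labels. Origin: centre of its underside. The two ends look alike, so a half turn makes no difference. At the start it is part of a pile: boxes lie flat across one another, two boxes to a pile, and the dish lies on one of the piles
- box_red: loose closed red microscope-slide box, 105 mm long (its x axis) x 38 mm wide (y) x 30 mm high (z), about 110 g, flat lid with two small blank white labels. Origin: centre of its underside. The two ends look alike, so a half turn makes no difference. At the start it is part of a pile: boxes lie flat across one another, two boxes to a pile, and the dish lies on one of the piles
- box_green: loose closed green microscope-slide box, 105 mm long (its x axis) x 38 mm wide (y) x 30 mm high (z), about 110 g, flat lid with two small blank white labels. Origin: centre of its underside. The two ends look alike, so a half turn makes no difference. At the start it is part of a pile: boxes lie flat across one another, two boxes to a pile, and the dish lies on one of the piles
- dish: loose closed round culture dish, white rim and purple top, 52 mm diameter, 15 mm high, about 30 g. Origin: centre of its underside, z up. At the start it lies on top of one of the two piles, 60 mm above the bench
- tray_blue: shallow tray with a blue rim and light grey floor with a blue stripe at each end, fixed to the bench. Outside 130 mm long (its x axis) x 62 mm (y), rim 10 mm high and 4 mm thick, so the inside is 122 x 54 mm; the floor's upper face is 4 mm above the origin. Origin: centre of its underside, on the bench. A slide box fits in it lengthwise, either way round, with 8 mm to spare on every side
- tray_yellow: shallow tray with a yellow rim and light grey floor with a yellow stripe at each end, fixed to the bench. Outside 130 mm long (its x axis) x 62 mm (y), rim 10 mm high and 4 mm thick, so the inside is 122 x 54 mm; the floor's upper face is 4 mm above the origin. Origin: centre of its underside, on the bench. A slide box fits in it lengthwise, either way round, with 8 mm to spare on every side
- tray_red: shallow tray with a red rim and light grey floor with a red stripe at each end, fixed to the bench. Outside 130 mm long (its x axis) x 62 mm (y), rim 10 mm high and 4 mm thick, so the inside is 122 x 54 mm; the floor's upper face is 4 mm above the origin. Origin: centre of its underside, on the bench. A slide box fits in it lengthwise, either way round, with 8 mm to spare on every side
- tray_green: shallow tray with a green rim and light grey floor with a green stripe at each end, fixed to the bench. Outside 130 mm long (its x axis) x 62 mm (y), rim 10 mm high and 4 mm thick, so the inside is 122 x 54 mm; the floor's upper face is 4 mm above the origin. Origin: centre of its underside, on the bench. A slide box fits in it lengthwise, either way round, with 8 mm to spare on every side
- viewpad: round flat viewing pad fixed to the bench, black with a purple ring round a white middle, 84 mm diameter, 12 mm high. Origin: centre of its underside, on the bench; the dish stands on its flat top, 12 mm above the origin
Mind the look-alikes: they are no part of the job. Leave any pink look-alike of the dish alone.

How it is judged (in metres and radians):
At the end, for the whole second after the job is handed in: Each slide box lies flat on the floor of its own colour's tray (within 3 mm in height, 12 mm along and across, 0.25 rad in yaw, 0.08 rad in tilt), the dish stands flat on the viewing pad within 15 mm of its centre, and all are at rest (x of box_blue in the frame of tray_blue between -0.012 and 0.012 m and y of box_blue in the frame of tray_blue between -0.012 and 0.012 m and z of box_blue in the frame of tray_blue below 0.007 m and angle between each of box_blue, box_yellow, box_red, box_green, dish's own z axis and vertical below 0.08 rad and angle between the x axis of box_blue and the x axis of tray_blue, either way round below 0.25 rad and linear speed of each of box_blue, box_yellow, box_red, box_green, dish below 0.02 m/s and angular speed of each of box_blue, box_yellow, box_red, box_green, dish below 0.2 rad/s and x of box_yellow in the frame of tray_yellow between -0.012 and 0.012 m and y of box_yellow in the frame of tray_yellow between -0.012 and 0.012 m and z of box_yellow in the frame of tray_yellow below 0.007 m and angle between the x axis of box_yellow and the x axis of tray_yellow, either way round below 0.25 rad and x of box_red in the frame of tray_red between -0.012 and 0.012 m and y of box_red in the frame of tray_red between -0.012 and 0.012 m and z of box_red in the frame of tray_red below 0.007 m and angle between the x axis of box_red and the x axis of tray_red, either way round below 0.25 rad and x of box_green in the frame of tray_green between -0.012 and 0.012 m and y of box_green in the frame of tray_green between -0.012 and 0.012 m and z of box_green in the frame of tray_green below 0.007 m and angle between the x axis of box_green and the x axis of tray_green, either way round below 0.25 rad and horizontal distance between dish and viewpad below 0.015 m and z of dish in the frame of viewpad between 0.009 and 0.015 m); the robot touches nothing.
It fails at once if the dish is tilted by more than 0.4 rad (angle between dish's own z axis and vertical above 0.4 rad).
It fails at once if a slide box is tipped by more than 0.6 rad (angle between any of box_blue, box_yellow, box_red, box_green's own z axis and vertical above 0.6 rad).
It also fails if it takes over 128 s, if anything falls off the work surface, if the arm or the gripper's body presses on something with over 40 N, if the wrist force passes 120 N, or if a joint passes its speed limit or range.

## Working session

There is one attempt and no reset: what is moved stays moved. The work goes in short steps, Python scripts to look and compute and a shell command to move; the robot and the scene stay as the last step left them, time stands still between calls to the robot, and variables do not carry over. Pictures are saved under pics/ and viewed, and the job is handed in when it is done.

```bash
ls; mkdir -p pics
python3 - <<'E'
from plant import ctrl, vision, nets
import cv2
print(ctrl.get_obs())
for n in("top","side"):
    p,d=vision.snapshot(n); cv2.imwrite(f"pics/{n}0.png",p[:,:,::-1])
    print(n,vision.camera_info(n))
E
```

```text
pics
{'clock': 0.0, 'joint_pos': array([-4.65772391e+01,  2.05897002e+01,  6.32926993e-01, -2.07668752e-02,
       -7.01356580e+01, -1.65065755e+01]), 'qvel': array([ 0.09836802, -0.07695676, -0.0317973 ,  0.00654702, -0.03577394,
       -0.01647695]), 'tau': array([ 6.93874408e-04, -5.82723820e+01,  2.93064505e+01,  6.99728027e+00,
        7.11413290e-03, -1.39850308e-04]), 'tool_pos': array([ 0.30531102, -0.60144516,  0.2256338 ]), 'orientation': array([-1.79992453e+02, -9.41691266e-02,  1.16909107e+02]), 'force': array([-0.16186625, -0.01055025, -0.25039288]), 'moment': array([-0.01786891,  0.0466603 , -0.00961274]), 'opening': 0.0878967793893599}
top {'camera_matrix': array([[354.07488262,   0.        , 258.65747895],
       [  0.        , 354.07488262, 189.95152578],
       [  0.        ,   0.        ,   1.        ]]), 'camera_from_world': array([[ 0.02391496, -0.99967138, -0.00923076, -0.00322655],
       [-0.98971644, -0.02237223, -0.1412829 ,  0.53006448],
       [ 0.14102996,  0.01251461, -0.98992623,  0.78531934],
       [ 0.        ,  0.        ,  0.        ,  1.        ]])}
side {'camera_matrix': array([[360.97302197,   0.        , 256.54841392],
       [  0.        , 360.97302197, 190.74950723],
       [  0.        ,   0.        ,   1.        ]]), 'camera_from_world': array([[-0.89563588, -0.44475394,  0.00550483,  0.48577891],
       [-0.29619911,  0.58715513, -0.75333587,  0.21960758],
       [ 0.33181691, -0.67634516, -0.65761292,  0.8096818 ],
       [ 0.        ,  0.        ,  0.        ,  1.        ]])}
```

View pics/top0.png

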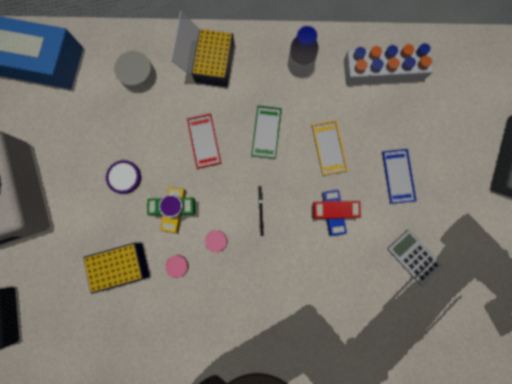

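View pics/side0.png

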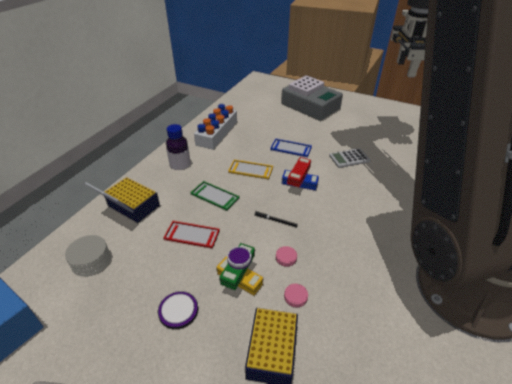

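The top view shows the purple dish at (171,206), on the green box, which lies across the yellow box. The red box lies on the blue one at (337,210). Trays: red (204,141), green (267,132), yellow (329,148), blue (399,176). The viewpad is at (123,177).

Things that could be taken for the dish are the pink discs at (216,241) and (177,266), the viewpad (white middle) and the grey can at (134,70). I choose (171,206) and will check it in a crop.

```bash
cat > h.py <<'E'
from plant import ctrl, vision, nets
import cv2, numpy as np
X0,X1,Y0,Y1=0.25,0.85,-0.5,0.5
def rect(p,cam,z,s=0.5e-3):
    ci=vision.camera_info(cam);K=np.array(ci["camera_matrix"]);T=np.array(ci["camera_from_world"])
    w=int((Y1-Y0)/s);h=int((X1-X0)/s)
    # out px (u,v)-> y=Y1-u*s, x=X1-v*s
    M=np.array([[0,-s,X1],[-s,0,Y1],[0,0,z],[0,0,1.]])
    H=K@T[:3]@M
    return cv2.warpPerspective(p,H,(w,h),flags=cv2.INTER_CUBIC|cv2.WARP_INVERSE_MAP)
def w2p(x,y,s=0.5e-3): return int((Y1-y)/s),int((X1-x)/s)
HR={'red':[(0,8),(172,180)],'green':[(55,85)],'yellow':[(18,29)],'blue':[(105,125)],'purple':[(126,150)]}
def mask(r,c,smin=110,vmin=50):
    h=cv2.cvtColor(r,cv2.COLOR_RGB2HSV);m=0
    for a,b in HR[c]: m=m|cv2.inRange(h,(a,smin,vmin),(b,255,255))
    return m
def find(p,c,z,x,y,R=0.08,cam="top",s=0.5e-3,**k):
    r=rect(p,cam,z);m=mask(r,c,**k)
    u,v=w2p(x,y);d=int(R/s);w=np.zeros_like(m);cv2.circle(w,(u,v),d,255,-1);m&=w
    n,l,st,_=cv2.connectedComponentsWithStats(m)
    keep=np.isin(l,[i for i in range(1,n) if st[i,4]>60]).astype(np.uint8)
    pts=cv2.findNonZero(keep)
    if pts is None: return None
    (cu,cv),(a,b),ang=cv2.minAreaRect(pts)
    if a<b: a,b=b,a;ang+=90
    # direction in px (cos,sin)->(du,dv): dy=-du, dx=-dv
    t=np.radians(ang);yaw=np.degrees(np.arctan2(-np.cos(t),-np.sin(t)))%180
    return np.round([X1-cv*s,Y1-cu*s,a*s,b*s,yaw],4)
E
python3 - <<'E'
from h import *
p,d=vision.snapshot("top")
ci=vision.camera_info("top");K=ci["camera_matrix"];T=ci["camera_from_world"]
def px(u,v):
    z=d[v,u];c=np.array([(u-K[0,2])/K[0,0]*z,(v-K[1,2])/K[1,1]*z,z]);return T[:3,:3].T@(c-T[:3,3])
for n,u,v in [("red",204,141),("green",267,132),("yellow",329,148),("blue",399,176)]:
    w=px(u,v);print("tray",n,w.round(3),find(p,n,0.01,w[0],w[1],smin=90))
w=px(123,177);print("pad",w.round(3),find(p,"purple",.012,w[0],w[1],R=.06,smin=60))
w=px(171,206);print("dish",w.round(3),find(p,"purple",.075,w[0],w[1],R=.05,smin=60))
w=px(171,206);print("green",find(p,"green",.06,w[0],w[1]));print("yellow",find(p,"yellow",.03,w[0],w[1],R=.075))
w=px(337,210);print("red",w.round(3),find(p,"red",.06,w[0],w[1]));print("blue",find(p,"blue",.03,w[0],w[1]))
c=np.vstack([np.hstack([cv2.resize(p[v-40:v+40,u-50:u+50],(400,300),interpolation=2)for u,v in r]) for r in [[(171,206),(337,210)],[(123,177),(204,141)]]]);cv2.imwrite("pics/crop0.png",c[:,:,::-1])
for n in["dish","box_green","box_yellow","box_red","box_blue","viewpad","tray_red","tray_green","tray_yellow","tray_blue"]:
    print(n,[(np.round(q['location'],3),round(q['score'],2)) for q in nets.boxes_of(n,"top")][:3])
E
```

```text
tray red [0.654 0.148 0.003] [ 0.654   0.1486  0.1322  0.063  13.8407]
tray green [ 0.68  -0.008  0.004] [ 6.798000e-01 -5.500000e-03  1.040000e-01  4.120000e-02  1.745597e+02]
tray yellow [ 0.643 -0.161  0.004] [ 0.6439 -0.1604  0.1329  0.0651 12.2005]
tray blue [ 0.576 -0.329  0.006] [ 0.5766 -0.3271  0.1282  0.063   7.5047]
pad [0.558 0.338 0.012] [ 0.5594  0.3396  0.0821  0.0801 68.1986]
dish [0.484 0.201 0.076] [4.855e-01 2.032e-01 4.550e-02 4.400e-02 9.000e+01]
green [4.86300e-01 2.05600e-01 1.04100e-01 3.79000e-02 9.25114e+01]
yellow [4.812000e-01 2.089000e-01 1.049000e-01 4.440000e-02 1.712188e+02]
red [ 0.486 -0.168  0.057] [ 4.86600e-01 -1.65800e-01  1.06500e-01  4.06000e-02  9.07441e+01]
blue [ 0.4818 -0.1674  0.101   0.0392  8.7462]
dish [(array([0.35 , 0.194, 0.02 ]), 0.92), (array([0.486, 0.206, 0.078]), 0.76), (array([0.408, 0.11 , 0.015]), 0.65)]
box_green [(array([0.48 , 0.187, 0.059]), 0.57), (array([ 0.49 , -0.166,  0.06 ]), 0.27)]
box_yellow [(array([0.456, 0.209, 0.028]), 0.79)]
box_red [(array([ 0.49 , -0.164,  0.059]), 0.64)]
box_blue [(array([ 0.572, -0.329,  0.009]), 0.53)]
viewpad [(array([0.562, 0.334, 0.012]), 0.65)]
tray_red [(array([0.653, 0.147, 0.004]), 0.81)]
tray_green [(array([ 0.678, -0.004,  0.004]), 0.8)]
tray_yellow [(array([ 0.645, -0.16 ,  0.004]), 0.81)]
tray_blue [(array([ 0.572, -0.327,  0.01 ]), 0.69), (array([0.561, 0.336, 0.013]), 0.26)]
```

View pics/crop0.png

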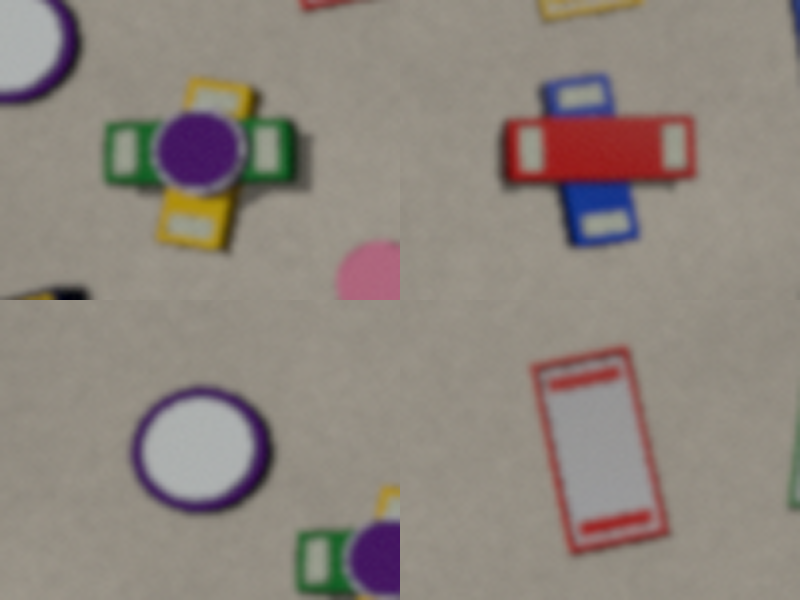

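The crop confirms the target: a purple top with a white rim, on the green box. The measured sizes match the specification. Next I'll write a helper that works out the moves, then turn the tool.

```bash
cat > go.py <<'E'
import sys,numpy as np
from plant import ctrl
from scipy.spatial.transform import Rotation as R
x,y,z,yaw=map(float,sys.argv[1:5])
o=ctrl.get_obs();Rc=R.from_euler('xyz',o['orientation'],degrees=True)
cand=[R.from_euler('xyz',[180,0,yaw+k],degrees=True) for k in(0,180)]
rv=min([(Rc.inv()*c).as_rotvec() for c in cand],key=np.linalg.norm)
dw=np.array([x,y,z])-o['tool_pos']
Rt=Rc*R.from_rotvec(rv)
print("turn",(rv/.1).round(2),"shift(before turn)",(Rc.inv().apply(dw)/.04).round(2),"shift(after turn)",(Rt.inv().apply(dw)/.04).round(2),"j6",o['joint_pos'][5].round(0),"t",o['clock'],"F",o['force'].round(1),"op",round(o['opening'],4))
E
python3 go.py 0.4855 0.2032 0.16 182.5
python3 -m jog '0 0 -1 0 0 0 1;0 0 -1 0 0 0 1;0 0 -1 0 0 0 1;0 0 -1 0 0 0 1;0 0 -1 0 0 0 1;0 0 -1 0 0 0 1;0 0 -1 0 0 0 1;0 0 -1 0 0 0 1'
python3 -m jog '0 0 -1 0 0 0 1;0 0 -1 0 0 0 1;0 0 -1 0 0 0 1;0 0 -0.45 0 0 0 1;0 0 0 0 0 0 1'
python3 go.py 0.4855 0.2032 0.16 182.5
```

```text
turn [  0.     0.   -11.45] shift(before turn) [15.91 13.12  1.66] shift(after turn) [-5.37 19.91  1.66] j6 -17.0 t 0.65 F [-0.4 -0.6  0.2] op 0.0879
clock: 1.65
tool_pos: [0.3055, -0.6019, 0.2266]
orientation: [-180.0, 0.0, 162.9]
force: [0.3, -0.6, -0.4]
opening: 0.0876
clock: 2.28
tool_pos: [0.3055, -0.6019, 0.2266]
orientation: [-180.0, 0.0, -177.5]
force: [-0.1, -0.1, 0.8]
opening: 0.0875
turn [-0.  0.  0.] shift(before turn) [-5.37 19.91  1.66] shift(after turn) [-5.37 19.91  1.66] j6 49.0 t 2.275 F [-0.1 -0.1  0.8] op 0.0875
```

```bash
python3 -m jog '0 0 0 -1 0.8 0 1;0 0 0 -1 0.8 0 1;0 0 0 -1 1 0 1;0 0 0 -1 1 0 1;0 0 0 -0.6 1 0 1;0 0 0 0 1 0 1;0 0 0 0 1 0 1;0 0 0 0 1 0 1'
python3 -m jog '0 0 0 0 1 0 1;0 0 0 0 1 0 1;0 0 0 0 1 0 1;0 0 0 0 1 0 1;0 0 0 0 1 0 1;0 0 0 0 1 0 1;0 0 0 0 1 0 1;0 0 0 0 0 0 1'
python3 go.py 0.4855 0.2032 0.16 182.5
```

```text
clock: 3.28
tool_pos: [0.476, -0.2888, 0.2267]
orientation: [-180.0, 0.0, -177.5]
force: [1.0, 0.0, 0.8]
opening: 0.0877
clock: 4.28
tool_pos: [0.4638, -0.0083, 0.2269]
orientation: [180.0, 0.1, -177.4]
force: [-0.2, 0.1, 0.3]
opening: 0.0878
turn [0.   0.01 0.02] shift(before turn) [-0.78  5.26  1.68] shift(after turn) [-0.77  5.26  1.67] j6 -21.0 t 4.275 F [-0.2  0.1  0.3] op 0.0878
```

```bash
python3 -m jog '0 0 0 -0.2 1 0 1;0 0 0 -0.2 1 0 1;0 0 0 -0.2 1 0.3 1;0 0 0 -0.18 1 0.3 1;0 0 0 0 1 0.3 1;0 0 0 0 0.26 0.5 1;0 0 0 0 0 0.3 1;0 0 0 0 0 0 1'
python3 go.py 0.4855 0.2032 0.063 182.5
python3 - <<'E'
from h import *
for n in("side","top"):
    p,d=vision.snapshot(n);cv2.imwrite(f"pics/{n}1.png",p[:,:,::-1])
E
```

```text
clock: 5.28
tool_pos: [0.4853, 0.2, 0.1578]
orientation: [-179.9, -0.1, -177.5]
force: [-0.4, 0.2, 0.6]
opening: 0.0876
turn [-0.01 -0.02 -0.01] shift(before turn) [-0.01  0.08  2.37] shift(after turn) [-0.01  0.08  2.37] j6 -41.0 t 5.275 F [-0.4  0.2  0.6] op 0.0876
```

View pics/side1.png

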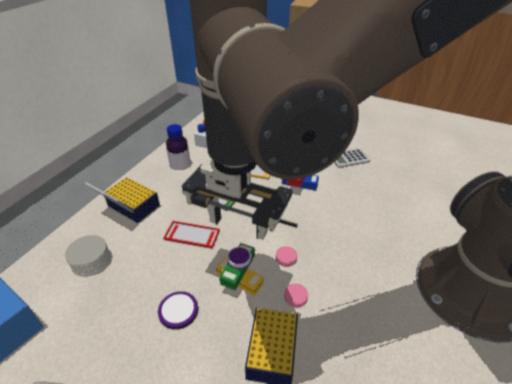

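The side view shows the gripper above the pile, with its jaws along x and the pile undisturbed at (238,265). I'll descend and grip the dish.

```bash
python3 -m jog '0 0 0 0 0.06 0.6 1;0 0 0 0 0 0.6 1;0 0 0 0 0 0.6 1;0 0 0 0 0 0.4 1;0 0 0 0 0 0.15 1;0 0 0 0 0 0 1'
python3 go.py 0.4855 0.2032 0.063 182.5
python3 -m jog '0 0 0 0 0 0 0.1;0 0 0 0 0 0 0.1;0 0 0 0 0 0 -1;0 0 0 0 0 0 -1;0 0 0 0 0 0 -1;0 0 0 0 0 0 -1'
python3 go.py 0.4855 0.2032 0.063 182.5
```

```text
clock: 6.12
tool_pos: [0.4859, 0.2035, 0.0651]
orientation: [180.0, 0.0, -177.5]
force: [-0.3, -0.2, 0.1]
opening: 0.088
turn [ 0.  0. -0.] shift(before turn) [ 0.01 -0.01  0.05] shift(after turn) [ 0.01 -0.01  0.05] j6 -42.0 t 6.125 F [-0.3 -0.2  0.1] op 0.088
clock: 6.88
tool_pos: [0.4855, 0.2037, 0.0647]
orientation: [-180.0, 0.0, -177.5]
force: [-1.1, 0.5, 2.4]
opening: 0.0509
turn [-0.  0.  0.] shift(before turn) [ 0.   -0.01  0.04] shift(after turn) [ 0.   -0.01  0.04] j6 -42.0 t 6.875 F [-1.1  0.5  2.4] op 0.0509
```

```bash
python3 -m jog '0 0 0 0 0 -0.2 -1;0 0 0 0 0 -0.4 -1;0 0 0 0 0 -0.5 -1;0 0 0 0 0 -0.5 -1;0 0 0 0 0 0 -1'
python3 go.py 0.560 0.338 0.06 182.5
python3 - <<'E'
from h import *
p,d=vision.snapshot("side");cv2.imwrite("pics/side2.png",cv2.resize(p[150:330,150:390],(800,600))[:,:,::-1])
E
```

```text
clock: 7.5
tool_pos: [0.4864, 0.2043, 0.1303]
orientation: [179.9, 0.2, -177.5]
force: [0.2, 1.3, -0.6]
opening: 0.0511
turn [0.02 0.03 0.01] shift(before turn) [-1.98  3.25  1.77] shift(after turn) [-1.98  3.26  1.76] j6 -42.0 t 7.5 F [ 0.2  1.3 -0.6] op 0.0511
```

View pics/side2.png

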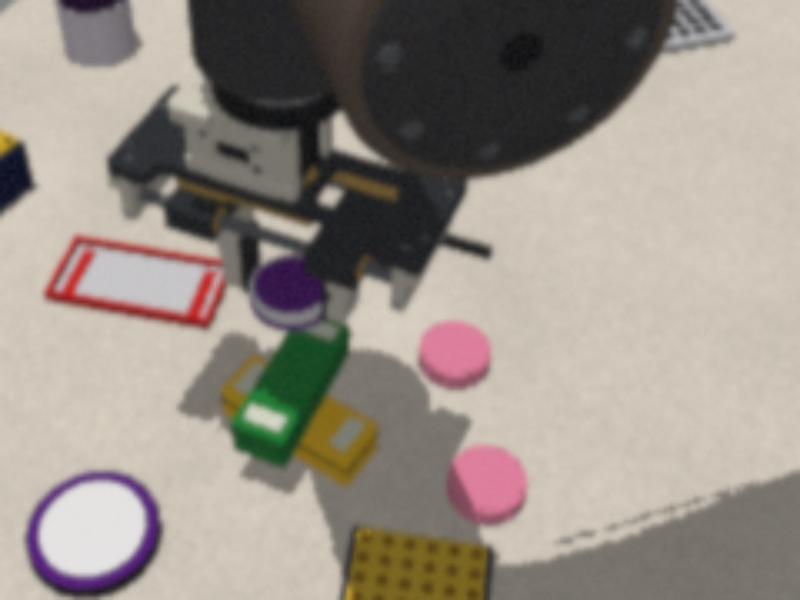

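The dish is held level in the jaws and the green box is undisturbed. I'll move it to the pad.

```bash
python3 -m jog '0 0 0 -0.3 0.5 0 -1;0 0 0 -0.5 0.8 0 -1;0 0 0 -0.5 0.8 0 -1;0 0 0 -0.5 0.8 0.4 -1;0 0 0 -0.18 0.35 0.6 -1;0 0 0 0 0 0.6 -1;0 0 0 0 0 0.17 -1;0 0 0 0 0 0 -1'
python3 go.py 0.560 0.338 0.0175 182.5
python3 - <<'E'
from h import *
p,d=vision.snapshot("side");cv2.imwrite("pics/side3.png",cv2.resize(p[200:380,60:300],(800,600))[:,:,::-1])
E
```

```text
clock: 8.55
tool_pos: [0.5586, 0.3365, 0.0572]
orientation: [-179.9, -0.1, -177.5]
force: [-0.2, 0.9, -0.1]
opening: 0.051
turn [-0.01 -0.01  0.  ] shift(before turn) [-0.04  0.04  0.99] shift(after turn) [-0.04  0.04  0.99] j6 -46.0 t 8.55 F [-0.2  0.9 -0.1] op 0.051
```

View pics/side3.png

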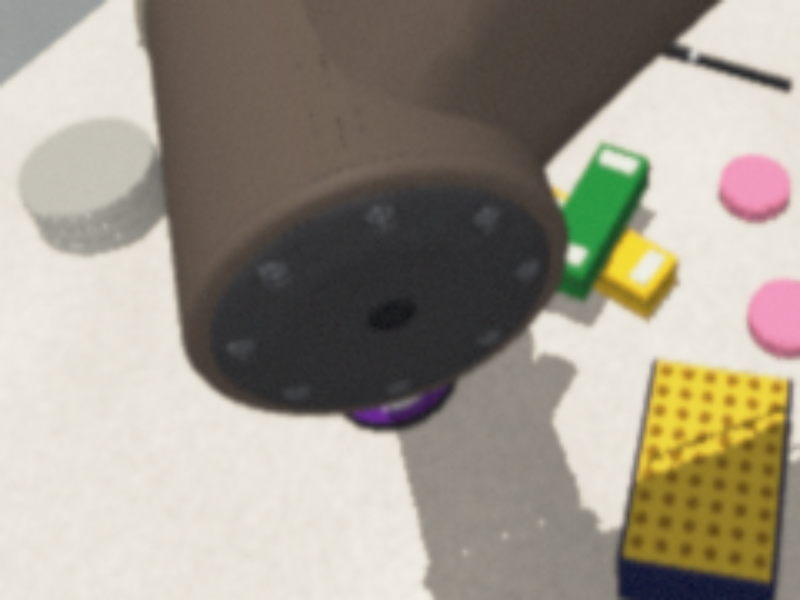

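The arm hides the dish in this view. I'll lower gently and watch the force.

```bash
python3 -m jog '0 0 0 -0.04 0.04 0.4 -1;0 0 0 0 0 0.4 -1;0 0 0 0 0 0.12 -1;0 0 0 0 0 0.05 -1;0 0 0 0 0 0 -1'
python3 go.py 0.560 0.338 0.0168 182.5
```

```text
clock: 9.22
tool_pos: [0.5605, 0.3387, 0.019]
orientation: [180.0, 0.0, -177.5]
force: [-0.2, -0.3, -0.3]
opening: 0.051
turn [0. 0. 0.] shift(before turn) [ 0.01 -0.02  0.06] shift(after turn) [ 0.01 -0.02  0.06] j6 -46.0 t 9.225 F [-0.2 -0.3 -0.3] op 0.051
```

```bash
python3 -m jog '0 0 0 0 0 0.04 -1;0 0 0 0 0 0.02 -1;0 0 0 0 0 0 -1'
python3 -m jog '0 0 0 0 0 0 0.3;0 0 0 0 0 0 0.6;0 0 0 0 0 0 1;0 0 0 0 0 0 1;0 0 0 0 0 0 1;0 0 0 0 0 -0.5 1;0 0 0 0 0 -1 1;0 0 0 0 0 -1 1'
python3 go.py 0.4863 0.2056 0.13 182.5
```

```text
clock: 9.6
tool_pos: [0.5605, 0.3388, 0.0168]
orientation: [180.0, 0.0, -177.5]
force: [0.3, 0.5, 0.5]
opening: 0.0511
clock: 10.6
tool_pos: [0.5603, 0.3384, 0.1174]
orientation: [-180.0, -0.0, -177.5]
force: [-0.3, 0.5, 0.1]
opening: 0.0873
turn [-0.01 -0.01  0.  ] shift(before turn) [ 1.99 -3.24 -0.31] shift(after turn) [ 1.99 -3.24 -0.32] j6 -46.0 t 10.6 F [-0.3  0.5  0.1] op 0.0873
```

Next is the move back over the green box. I'll check the dish from the top camera on the way.

```bash
python3 -m jog '0 0 0 0.5 -0.8 -0.3 1;0 0 0 0.5 -0.8 0 1;0 0 0 0.5 -0.8 0 1;0 0 0 0.49 -0.84 0 1;0 0 0 0 0 0 1'
python3 go.py 0.4863 0.2056 0.041 182.5
python3 - <<'E'
from h import *
p,d=vision.snapshot("top");cv2.imwrite("pics/top4.png",cv2.resize(p[100:280,60:300],(800,600))[:,:,::-1])
print(find(p,"purple",.027,.56,.338,R=.06,smin=60),find(p,"purple",.027,.56,.338,R=.028,smin=60))
E
```

```text
clock: 11.22
tool_pos: [0.4853, 0.2037, 0.129]
orientation: [180.0, -0.0, -177.6]
force: [-0.5, 0.4, 0.3]
opening: 0.0877
turn [ 0.   -0.   -0.01] shift(before turn) [-0.03  0.05  2.2 ] shift(after turn) [-0.03  0.05  2.2 ] j6 -42.0 t 11.225 F [-0.5  0.4  0.3] op 0.0877
None None
```

View pics/top4.png

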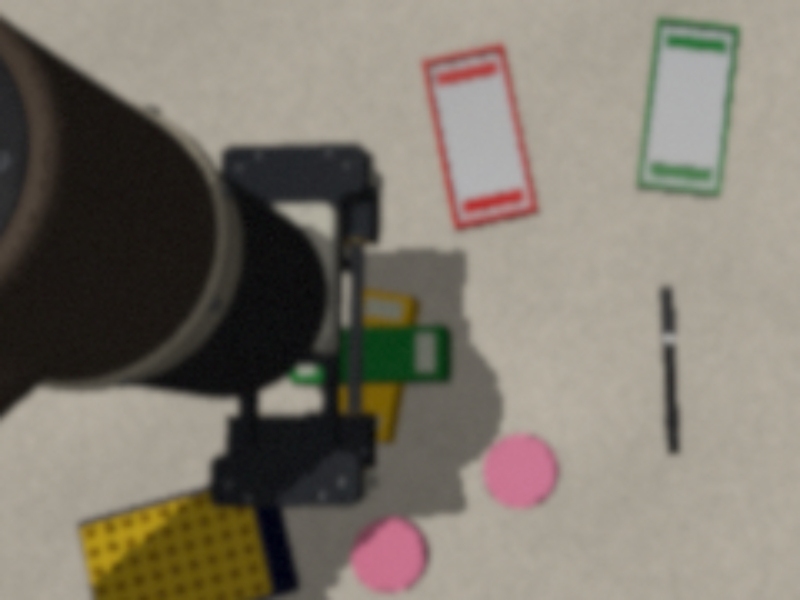

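The arm hides the viewpad, so I'll check the dish later. The green box is undisturbed, so I'll grip it now.

```bash
python3 -m jog '0 0 0 -0.03 0.05 0.6 1;0 0 0 0 0 0.6 1;0 0 0 0 0 0.6 1;0 0 0 0 0 0.35 1;0 0 0 0 0 0 1'
python3 go.py 0.4863 0.2056 0.041 182.5
```

```text
clock: 11.9
tool_pos: [0.4875, 0.2078, 0.0417]
orientation: [-179.9, -0.1, -177.5]
force: [-0.6, -0.4, -0.1]
opening: 0.0876
turn [-0.01 -0.01  0.01] shift(before turn) [ 0.03 -0.05  0.02] shift(after turn) [ 0.03 -0.05  0.02] j6 -42.0 t 11.9 F [-0.6 -0.4 -0.1] op 0.0876
```

```bash
python3 -m jog '0 0 0 0 0 0.04 0;0 0 0 0 0 0 -0.3;0 0 0 0 0 0 -1;0 0 0 0 0 0 -1;0 0 0 0 0 0 -1;0 0 0 0 0 0 -1'
python3 -m jog '0 0 0 0 0 -0.2 -1;0 0 0 0 0 -0.4 -1;0 0 0 0 0 -0.5 -1;0 0 0 0 0 -0.5 -1;0 0 0 0 0 -0.5 -1;0 0 0 0 0 0 -1'
python3 go.py 0.6798 -0.0055 0.05 174.6
```

```text
clock: 12.65
tool_pos: [0.4876, 0.2077, 0.041]
orientation: [-180.0, -0.0, -177.5]
force: [-0.7, 0.3, 1.6]
opening: 0.0376
clock: 13.4
tool_pos: [0.4886, 0.2084, 0.1268]
orientation: [179.9, 0.2, -177.5]
force: [0.5, -0.0, -1.6]
opening: 0.0376
turn [0.02 0.03 1.38] shift(before turn) [-4.53 -5.56  1.92] shift(after turn) [-5.26 -4.87  1.92] j6 -42.0 t 13.4 F [ 0.5 -0.  -1.6] op 0.0376
```

```bash
python3 -m jog '0 0 -0.5 0 0 0 -1;0 0 -1 0 0 0 -1;0 0 -1 0 0 0 -1;0 0 -1 0 0 0 -1;0 0 -1 0 0 0 -1;0 0 -1 0 0 0 -1;0 0 -1 0 0 0 -1;0 0 -1 0 0 0 -1'
python3 -m jog '0 0 -1 0 0 0 -1;0 0 -1 0 0 0 -1;0 0 -1 0 0 0 -1;0 0 -1 0 0 0 -1;0 0 -1 0 0 0 -1;0 0 -1 0 0 0 -1;0 0 -0.83 0 0 0 -1;0 0 0 0 0 0 -1'
python3 go.py 0.678 -0.0055 0.05 264.6
```

```text
clock: 14.4
tool_pos: [0.4873, 0.2074, 0.1241]
orientation: [180.0, -0.1, -134.3]
force: [0.1, -1.0, -1.0]
opening: 0.0376
clock: 15.4
tool_pos: [0.4873, 0.2075, 0.1243]
orientation: [180.0, -0.0, -95.4]
force: [0.3, 0.6, -1.8]
opening: 0.0376
turn [ 0.01 -0.01 -0.  ] shift(before turn) [ 4.85 -5.25  1.86] shift(after turn) [ 4.85 -5.25  1.86] j6 40.0 t 15.4 F [ 0.3  0.6 -1.8] op 0.0376
```

```bash
python3 -m jog '0 0 0 0.4 -0.45 0 -1;0 0 0 0.8 -0.85 0 -1;0 0 0 0.8 -0.85 0 -1;0 0 0 0.8 -0.9 0 -1;0 0 0 0.8 -0.9 0 -1;0 0 0 0.8 -0.85 0 -1;0 0 0 0.45 -0.45 0 -1;0 0 0 0 0 0 -1'
python3 go.py 0.678 -0.0055 0.0165 264.6
python3 - <<'E'
from h import *
p,d=vision.snapshot("top");cv2.imwrite("pics/top5.png",cv2.resize(p[80:260,80:320],(800,600))[:,:,::-1])
print(find(p,"purple",.012,.56,.338,R=.06,smin=60),find(p,"purple",.027,.56,.338,R=.028,smin=60))
print(find(p,"yellow",.03,.481,.209,R=.075))
E
```

```text
clock: 16.4
tool_pos: [0.679, -0.0069, 0.1236]
orientation: [179.9, -0.0, -95.6]
force: [-0.8, 0.3, -1.4]
opening: 0.0376
turn [ 0.01 -0.01 -0.04] shift(before turn) [-0.03  0.02  2.68] shift(after turn) [-0.03  0.03  2.68] j6 69.0 t 16.4 F [-0.8  0.3 -1.4] op 0.0376
None None
[4.81900e-01 2.10600e-01 1.06200e-01 4.65000e-02 1.72875e+02]
```

View pics/top5.png

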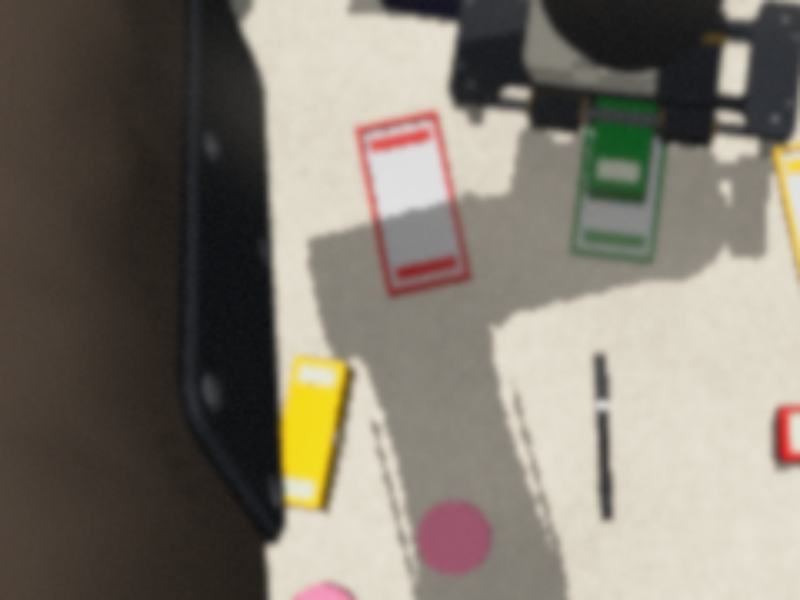

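The green box is aligned over its tray, and the yellow box is free and flat. I'll lower the green box.

```bash
python3 -m jog '0 0 -0.04 -0.03 0.03 0.6 -1;0 0 0 0 0 0.6 -1;0 0 0 0 0 0.6 -1;0 0 0 0 0 0.5 -1;0 0 0 0 0 0.25 -1;0 0 0 0 0 0 -1'
python3 go.py 0.678 -0.0055 0.0152 264.6
```

```text
clock: 17.2
tool_pos: [0.6769, -0.0033, 0.0225]
orientation: [179.9, -0.0, -95.1]
force: [-0.3, -0.4, -0.6]
opening: 0.0376
turn [ 0.01 -0.    0.05] shift(before turn) [ 0.05 -0.03  0.18] shift(after turn) [ 0.05 -0.03  0.18] j6 69.0 t 17.2 F [-0.3 -0.4 -0.6] op 0.0376
```

```bash
python3 -m jog '0 0 0.04 0.05 0 0.1 -1;0 0 0 0 0 0.05 -1;0 0 0 0 0 0.03 -1;0 0 0 0 0 0 -1'
python3 go.py 0.678 -0.0055 0.0152 264.6
```

```text
clock: 17.7
tool_pos: [0.6774, -0.0058, 0.0159]
orientation: [-180.0, 0.0, -95.4]
force: [0.4, 1.0, -1.1]
opening: 0.0376
turn [-0.  0.  0.] shift(before turn) [-0.01 -0.01  0.02] shift(after turn) [-0.01 -0.01  0.02] j6 69.0 t 17.7 F [ 0.4  1.  -1.1] op 0.0376
```

```bash
python3 -m jog '0 0 0 0 0 0.02 -1;0 0 0 0 0 0 0.3;0 0 0 0 0 0 0.7;0 0 0 0 0 0 1;0 0 0 0 0 0 1;0 0 0 0 0 -0.5 1;0 0 0 0 0 -1 1;0 0 0 0 0 -1 1'
python3 go.py 0.482 0.209 0.12 262
python3 - <<'E'
from h import *
p,d=vision.snapshot("top")
r=rect(p,"top",.03);m=mask(r,"yellow")
u,v=w2p(.482,.209);cv2.imwrite("pics/y.png",cv2.resize(np.hstack([r[v-150:v+150,u-150:u+150,::-1],cv2.cvtColor(m[v-150:v+150,u-150:u+150],8)]),(800,400)))
cv2.imwrite("pics/top6.png",cv2.resize(p[80:260,80:320],(800,600))[:,:,::-1])
E
```

```text
clock: 18.7
tool_pos: [0.6771, -0.0058, 0.1158]
orientation: [180.0, -0.0, -95.4]
force: [0.9, -0.1, 0.3]
opening: 0.0875
turn [ 0.01 -0.    0.46] shift(before turn) [-4.89  5.36 -0.1 ] shift(after turn) [-4.64  5.58 -0.11] j6 69.0 t 18.7 F [ 0.9 -0.1  0.3] op 0.0875
```

View pics/y.png

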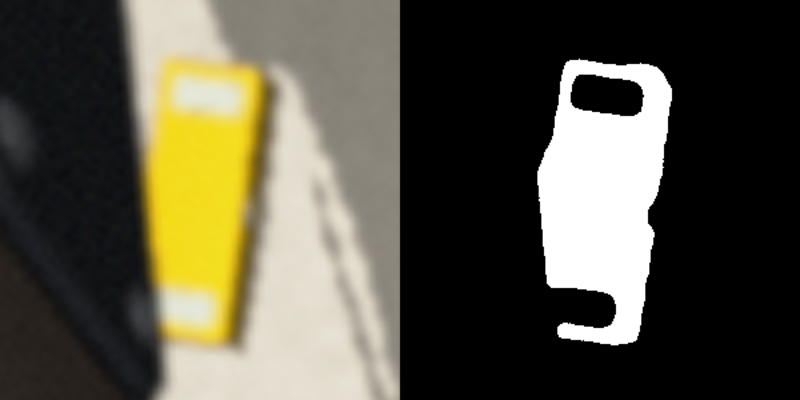

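View pics/top6.png

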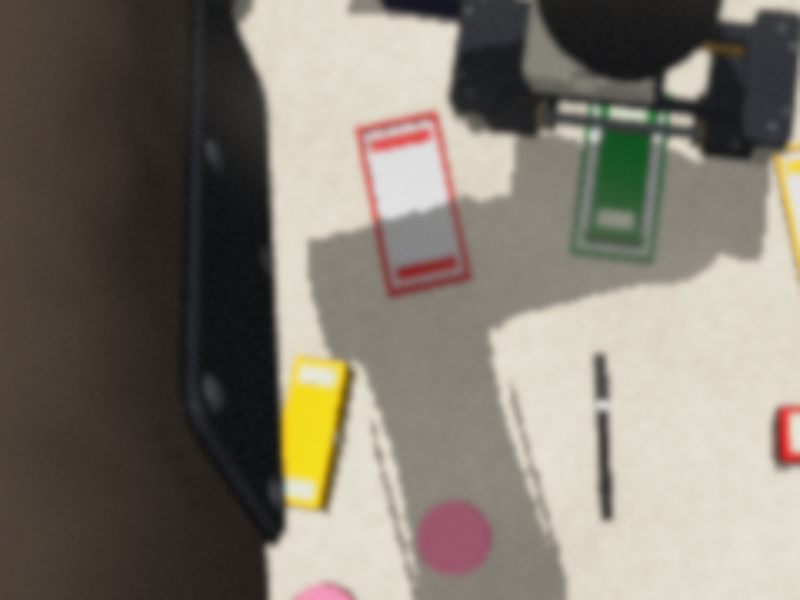

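Green sits inside its tray. The yellow box's centre is at about (0.482, 0.209), yaw 172.8°. I'll move over it.

```bash
python3 go.py 0.482 0.209 0.12 262.8
python3 -m jog '0 0 0.32 0 0 0 1;0 0 0 -0.6 0.7 0 1;0 0 0 -0.8 0.9 0 1;0 0 0 -0.8 0.95 0 1;0 0 0 -0.8 0.95 0 1;0 0 0 -0.8 0.95 0 1;0 0 0 -0.9 1 0 1;0 0 0 0 0 0 1'
python3 go.py 0.482 0.209 0.0105 262.8
python3 - <<'E'
from h import *
p,d=vision.snapshot("top");cv2.imwrite("pics/top7.png",cv2.resize(p[80:260,80:320],(800,600))[:,:,::-1])
p,d=vision.snapshot("side");cv2.imwrite("pics/side7.png",cv2.resize(p[120:372,130:466],(800,600))[:,:,::-1])
E
```

```text
turn [-0.08  0.01  0.33] shift(before turn) [-4.89  5.43  0.03] shift(after turn) [-4.7   5.59  0.06] j6 69.0 t 18.75 F [ 2.4 -0.   5.6] op 0.0874
clock: 19.75
tool_pos: [0.4823, 0.2099, 0.1143]
orientation: [179.9, -0.0, -97.0]
force: [-0.3, -0.3, 0.2]
opening: 0.0876
turn [ 0.01 -0.01  0.03] shift(before turn) [0.02 0.   2.6 ] shift(after turn) [0.02 0.01 2.6 ] j6 38.0 t 19.75 F [-0.3 -0.3  0.2] op 0.0876
```

View pics/top7.png

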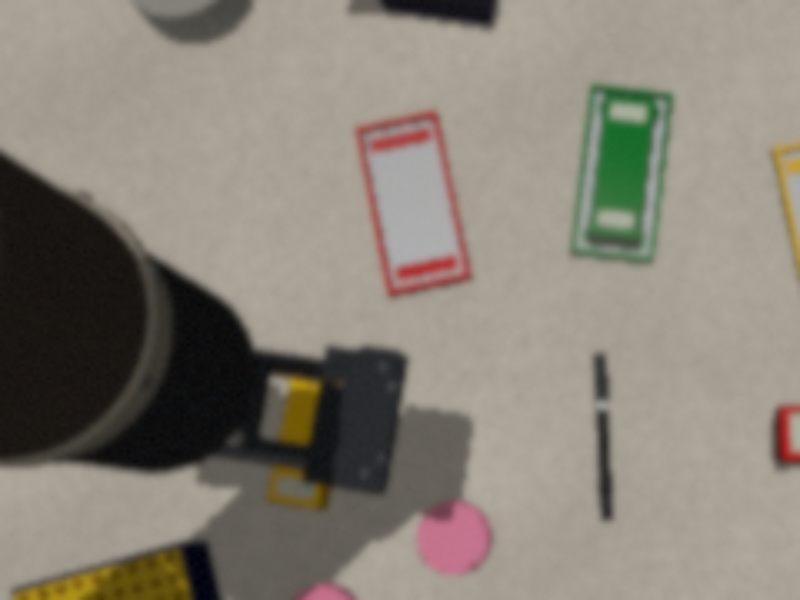

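View pics/side7.png

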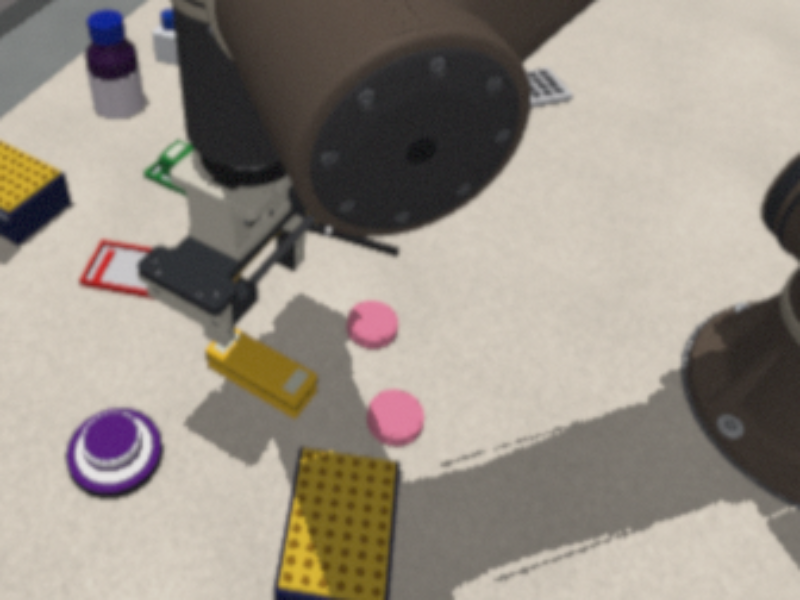

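The dish stands on the pad at (112,440) in the crop, and green lies in its tray at (625,170). I'll descend onto yellow.

```bash
python3 -m jog '0 0 0.03 0.02 0 0.7 1;0 0 0 0 0 0.7 1;0 0 0 0 0 0.6 1;0 0 0 0 0 0.4 1;0 0 0 0 0 0.15 1;0 0 0 0 0 0.05 1;0 0 0 0 0 0 1'
python3 go.py 0.482 0.209 0.0105 262.8
python3 -m jog '0 0 0 0 0 0 0;0 0 0 0 0 0 -0.3;0 0 0 0 0 0 -1;0 0 0 0 0 0 -1;0 0 0 0 0 0 -1;0 0 0 0 0 0 -1'
python3 go.py 0.6439 -0.1604 0.06 282.2
```

```text
clock: 20.72
tool_pos: [0.485, 0.2072, 0.0113]
orientation: [-180.0, 0.0, -97.4]
force: [-0.1, 0.8, -0.1]
opening: 0.0875
turn [-0.    0.   -0.04] shift(before turn) [-0.03  0.08  0.02] shift(after turn) [-0.03  0.08  0.02] j6 38.0 t 20.725 F [-0.1  0.8 -0.1] op 0.0875
clock: 21.48
tool_pos: [0.4847, 0.2075, 0.011]
orientation: [-180.0, 0.0, -97.4]
force: [-0.0, 1.2, -0.2]
opening: 0.038
turn [-0.    0.   -3.42] shift(before turn) [ 8.61 -5.13 -1.23] shift(after turn) [ 9.83 -1.95 -1.22] j6 38.0 t 21.475 F [-0.   1.2 -0.2] op 0.038
```

```bash
python3 -m jog '0 0 0 0 0 -0.3 -1;0 0 0 0 0 -0.7 -1;0 0 0 0 0 -0.8 -1;0 0 0 0 0 -0.8 -1;0 0 -0.9 0 0 0 -1;0 0 -1 0 0 0 -1;0 0 -1 0 0 0 -1;0 0 -0.55 0 0 0 -1'
python3 -m jog '0 0 0 0.6 -0.1 0 -1;0 0 0 0.9 -0.2 0 -1;0 0 0 1 -0.2 0 -1;0 0 0 1 -0.2 0 -1;0 0 0 1 -0.2 0 -1;0 0 0 1 -0.2 0 -1;0 0 0 1 -0.2 0 -1;0 0 0 0 0 0 -1'
python3 go.py 0.6465 -0.16 0.06 282.2
```

```text
clock: 22.48
tool_pos: [0.4844, 0.2071, 0.1156]
orientation: [-180.0, 0.0, -77.5]
force: [-0.5, 0.2, -1.7]
opening: 0.0376
clock: 23.48
tool_pos: [0.5915, -0.0379, 0.1153]
orientation: [180.0, -0.0, -77.8]
force: [-0.8, 0.1, -1.9]
opening: 0.0374
turn [ 0. -0.  0.] shift(before turn) [ 3.27 -0.7   1.38] shift(after turn) [ 3.27 -0.7   1.38] j6 87.0 t 23.475 F [-0.8  0.1 -1.9] op 0.0374
```

```bash
python3 -m jog '0 0 0 0.8 -0.15 0 -1;0 0 0 0.9 -0.2 0 -1;0 0 0 0.9 -0.2 0 -1;0 0 0 0.55 -0.15 0.2 -1;0 0 0 0.12 0 0.5 -1;0 0 0 0 0 0.5 -1;0 0 0 0 0 0.2 -1;0 0 0 0 0 0 -1'
python3 go.py 0.6465 -0.16 0.016 282.2
python3 - <<'E'
from h import *
p,d=vision.snapshot("top");cv2.imwrite("pics/top8.png",cv2.resize(p[80:260,180:420],(800,600))[:,:,::-1])
E
```

```text
clock: 24.48
tool_pos: [0.6462, -0.1568, 0.0586]
orientation: [179.9, 0.0, -77.6]
force: [0.1, -0.5, -1.4]
opening: 0.0376
turn [0.01 0.   0.04] shift(before turn) [0.08 0.01 1.06] shift(after turn) [0.08 0.01 1.06] j6 99.0 t 24.475 F [ 0.1 -0.5 -1.4] op 0.0376
```

View pics/top8.png

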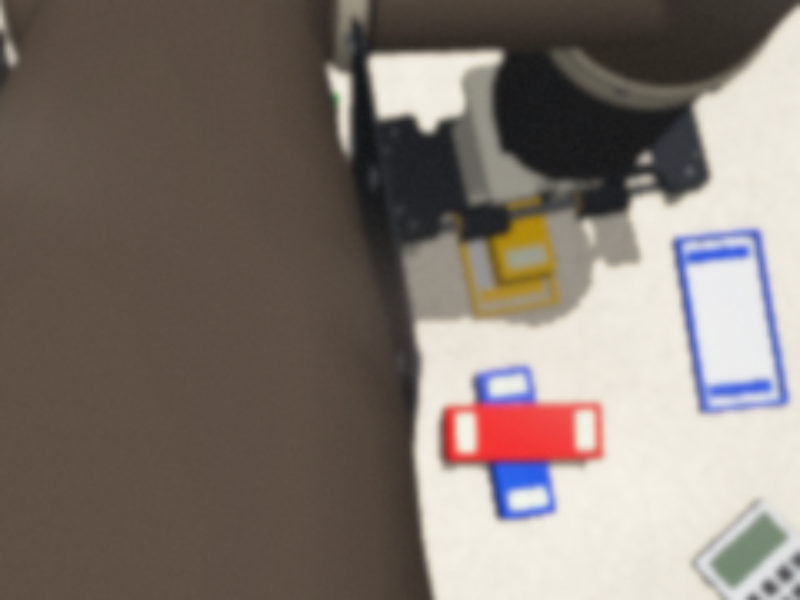

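The yellow box is held and aligned over its tray. I'll lower it.

```bash
python3 -m jog '0 0 0 0.05 0 0.5 -1;0 0 0 0 0 0.3 -1;0 0 0 0 0 0.15 -1;0 0 0 0 0 0.08 -1;0 0 0 0 0 0 -1'
python3 go.py 0.6465 -0.16 0.015 282.2
```

```text
clock: 25.15
tool_pos: [0.6471, -0.1592, 0.0179]
orientation: [-180.0, -0.0, -77.6]
force: [-0.6, -0.3, -1.8]
opening: 0.0378
turn [-0.   -0.    0.03] shift(before turn) [0.02 0.02 0.07] shift(after turn) [0.02 0.02 0.07] j6 99.0 t 25.15 F [-0.6 -0.3 -1.8] op 0.0378
```

```bash
python3 -m jog '0 0 0 0 0.02 0.05 -1;0 0 0 0 0 0.03 -1;0 0 0 0 0 0 0.3;0 0 0 0 0 0 0.8;0 0 0 0 0 0 1;0 0 0 0 0 0 1;0 0 0 0 0 -0.5 1;0 0 0 0 0 -1 1'
python3 -m jog '0 0 0.5 0 0 -1 1;0 0 1 0 0 -0.4 1;0 0 1 0 0 0 1;0 0 1 0 0 0 1;0 0 1 0 0 0 1;0 0 1 0 0 0 1;0 0 1 0 0 0 1;0 0 1 0 0 0 1'
python3 -m jog '0 0 1 0 0 0 1;0 0 1 0 0 0 1;0 0 1 0 0 0 1;0 0 1 0 0 0 1;0 0 1 0 0 0 1;0 0 1 0 0 0 1;0 0 1 0 0 0 1;0 0 1 0 0 0 1'
python3 go.py 0.4866 -0.1658 0.13 180.7
```

```text
clock: 26.15
tool_pos: [0.6447, -0.1593, 0.0733]
orientation: [179.8, 0.1, -77.6]
force: [0.6, 0.4, 0.6]
opening: 0.0862
clock: 27.15
tool_pos: [0.6461, -0.1594, 0.1305]
orientation: [180.0, -0.0, -120.8]
force: [-0.2, 0.5, -0.1]
opening: 0.0876
clock: 28.15
tool_pos: [0.6461, -0.1594, 0.1305]
orientation: [180.0, -0.0, -166.6]
force: [-0.2, -0.1, -0.5]
opening: 0.0875
turn [ 0.   -0.    2.21] shift(before turn) [3.92 0.77 0.01] shift(after turn) [ 3.99 -0.11  0.01] j6 10.0 t 28.15 F [-0.2 -0.1 -0.5] op 0.0875
```

```bash
python3 -m jog '0 0 1 0 0 0 1;0 0 1 0 0 0 1;0 0 0.21 0 0 0 1;0 0 0 1 0 0 1;0 0 0 1 0 0 1;0 0 0 1 -0.1 0 1;0 0 0 0.9 0 0 1;0 0 0 0 0 0 1'
python3 go.py 0.4866 -0.1658 0.041 180.7
python3 - <<'E'
from h import *
p,d=vision.snapshot("top");cv2.imwrite("pics/top9.png",cv2.resize(p[80:260,180:420],(800,600))[:,:,::-1])
p,d=vision.snapshot("side");cv2.imwrite("pics/side9.png",cv2.resize(p[100:280,170:410],(800,600))[:,:,::-1])
E
```

```text
clock: 29.15
tool_pos: [0.4881, -0.1659, 0.1311]
orientation: [180.0, 0.0, -179.0]
force: [1.1, -0.2, 0.4]
opening: 0.0877
turn [0.   0.   0.05] shift(before turn) [0.04 0.   2.25] shift(after turn) [0.04 0.   2.25] j6 -2.0 t 29.15 F [ 1.1 -0.2  0.4] op 0.0877
```

View pics/top9.png

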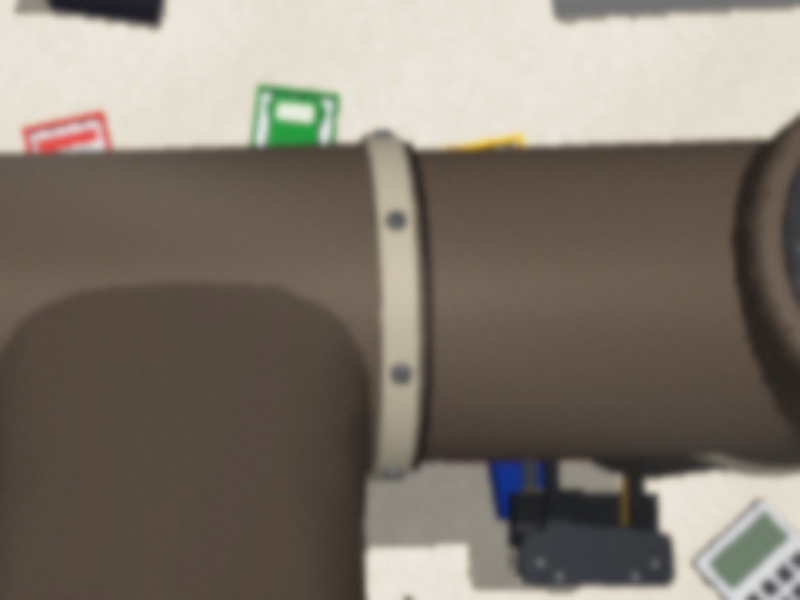

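View pics/side9.png

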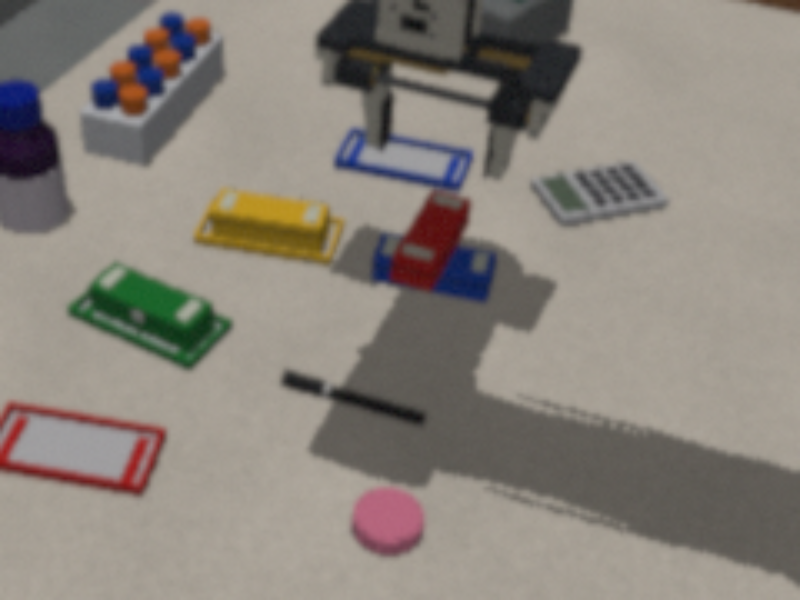

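Yellow and green lie flat in their trays, and the red and blue boxes have not moved. I'll descend on red.

```bash
python3 -m jog '0 0 0.05 0.04 0 0.6 1;0 0 0 0 0 0.6 1;0 0 0 0 0 0.6 1;0 0 0 0 0 0.35 1;0 0 0 0 0 0.06 1;0 0 0 0 0 0 1'
python3 go.py 0.4866 -0.1658 0.041 180.7
```

```text
clock: 30.0
tool_pos: [0.4893, -0.1659, 0.0425]
orientation: [-180.0, 0.0, -179.3]
force: [0.4, -0.2, 1.0]
opening: 0.0873
turn [-0.    0.   -0.01] shift(before turn) [0.07 0.   0.04] shift(after turn) [0.07 0.   0.04] j6 -2.0 t 30.0 F [ 0.4 -0.2  1. ] op 0.0873
```

```bash
python3 -m jog '0 0 0 0 0 0.03 0;0 0 0 0 0 0 -0.3;0 0 0 0 0 0 -1;0 0 0 0 0 0 -1;0 0 0 0 0 0 -1;0 0 0 0 0 0 -1'
python3 -m jog '0 0 0 0 0 -0.2 -1;0 0 0 0 0 -0.4 -1;0 0 0 0 0 -0.5 -1;0 0 0 0 0 -0.5 -1;0 0 0 0 0 -0.5 -1;0 0 0 0 0 0 -1'
python3 go.py 0.654 0.1486 0.05 103.8
```

```text
clock: 30.75
tool_pos: [0.4884, -0.1659, 0.041]
orientation: [180.0, -0.0, -179.4]
force: [-1.2, 0.7, 2.0]
opening: 0.0377
clock: 31.5
tool_pos: [0.4898, -0.1659, 0.1267]
orientation: [-180.0, 0.2, -179.4]
force: [0.6, 0.5, -1.8]
opening: 0.0377
turn [ 0.02  0.03 13.41] shift(before turn) [-4.19  7.82  1.93] shift(after turn) [6.66 5.86 1.92] j6 -2.0 t 31.5 F [ 0.6  0.5 -1.8] op 0.0377
```

```bash
python3 -m jog '0 0 0.5 0 0 0 -1;0 0 1 0 0 0 -1;0 0 1 0 0 0 -1;0 0 1 0 0 0 -1;0 0 1 0 0 0 -1;0 0 1 0 0 0 -1;0 0 1 0 0 0 -1;0 0 1 0 0 0 -1'
python3 -m jog '0 0 1 0 0 0 -1;0 0 1 0 0 0 -1;0 0 1 0 0 0 -1;0 0 1 0 0 0 -1;0 0 1 0 0 0 -1;0 0 0.9 0 0 0 -1;0 0 0 0 0 0 -1'
python3 go.py 0.654 0.1486 0.05 103.8
python3 - <<'E'
from h import *
p,d=vision.snapshot("top");cv2.imwrite("pics/top10.png",cv2.resize(p[80:260,180:420],(800,600))[:,:,::-1])
print(find(p,"blue",.03,.4818,-.1674))
E
```

```text
clock: 32.5
tool_pos: [0.4881, -0.1658, 0.1241]
orientation: [-180.0, -0.1, 137.5]
force: [-0.3, -0.6, -2.1]
opening: 0.0379
clock: 33.38
tool_pos: [0.4882, -0.1658, 0.1243]
orientation: [-179.9, -0.0, 103.9]
force: [0.5, 0.6, -1.4]
opening: 0.0379
turn [-0.01 -0.    0.01] shift(before turn) [6.64 5.91 1.85] shift(after turn) [6.65 5.9  1.86] j6 -79.0 t 33.375 F [ 0.5  0.6 -1.4] op 0.0379
[ 4.36500e-01 -1.62300e-01  2.47000e-02  1.46000e-02  5.20013e+01]
```

View pics/top10.png

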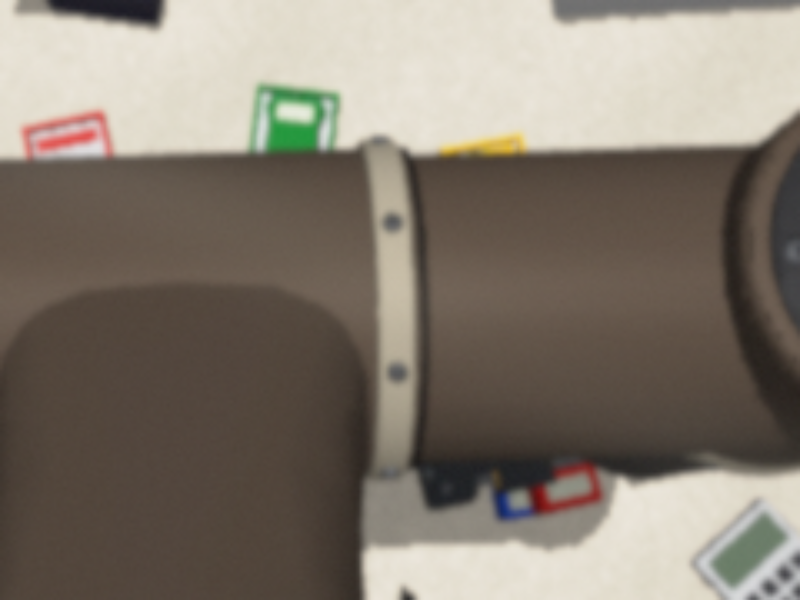

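The red box is held, and blue still lies in its place. I'll go to the red tray.

```bash
python3 -m jog '0 0 0 0.6 0.5 0 -1;0 0 0 0.9 0.8 0 -1;0 0 0 0.9 0.8 0 -1;0 0 0 0.9 0.8 0 -1;0 0 0 0.9 0.8 0 -1;0 0 0 0.9 0.8 0 -1;0 0 0 0.9 0.8 0 -1;0 0 0 0 0 0 -1'
python3 -m jog '0 0 0 0.5 0.4 0.3 -1;0 0 0 0.15 0.2 0.5 -1;0 0 0 0 0 0.5 -1;0 0 0 0 0 0.3 -1;0 0 0 0 0 0 -1'
python3 go.py 0.654 0.1486 0.0155 103.8
python3 - <<'E'
from h import *
p,d=vision.snapshot("top");cv2.imwrite("pics/top11.png",cv2.resize(p[80:260,150:390],(800,600))[:,:,::-1])
print(find(p,"blue",.03,.4818,-.1674))
print(find(p,"yellow",.034,.645,-.16,R=.055))
E
```

```text
clock: 34.42
tool_pos: [0.6381, 0.1208, 0.1239]
orientation: [-180.0, 0.0, 104.1]
force: [-0.4, -1.4, -1.8]
opening: 0.0379
clock: 35.05
tool_pos: [0.6533, 0.1481, 0.0594]
orientation: [-179.8, 0.0, 103.8]
force: [0.6, -0.3, -0.5]
opening: 0.0376
turn [-0.03  0.01  0.01] shift(before turn) [0.01 0.02 1.1 ] shift(after turn) [0.01 0.02 1.1 ] j6 -106.0 t 35.05 F [ 0.6 -0.3 -0.5] op 0.0376
[ 0.4819 -0.1671  0.1011  0.0389  9.2299]
[ 0.6442 -0.1541  0.1099  0.0616 12.0223]
```

View pics/top11.png

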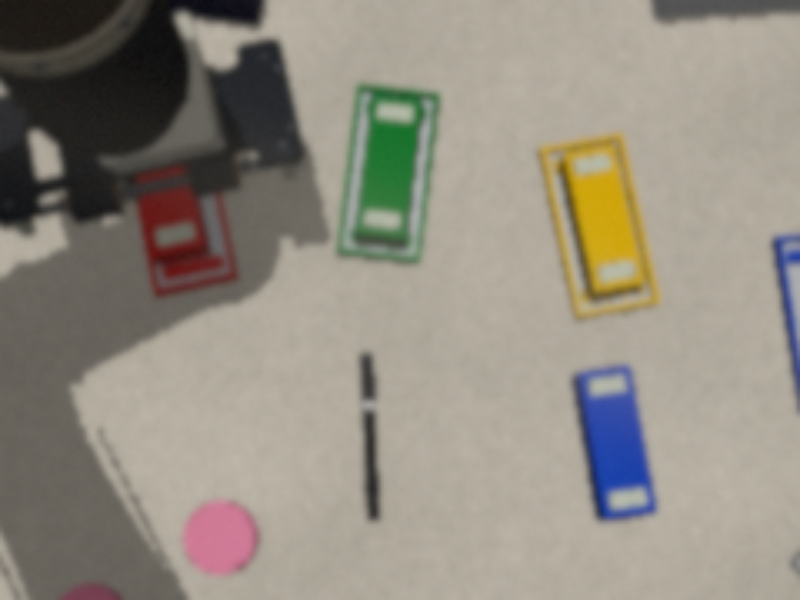

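Red is aligned with its tray, yellow and green are seated, and blue is free at (0.482, -0.167). I'll lower red.

```bash
python3 -m jog '0 0 0 0.01 0.02 0.5 -1;0 0 0 0 0 0.35 -1;0 0 0 0 0 0.15 -1;0 0 0 0 0 0.08 -1;0 0 0 0 0 0 -1'
python3 go.py 0.654 0.1486 0.015 103.8
```

```text
clock: 35.72
tool_pos: [0.655, 0.1495, 0.018]
orientation: [180.0, 0.0, 103.9]
force: [0.7, 0.1, -0.9]
opening: 0.0375
turn [0.   0.   0.01] shift(before turn) [-0.02 -0.03  0.07] shift(after turn) [-0.02 -0.03  0.07] j6 -106.0 t 35.725 F [ 0.7  0.1 -0.9] op 0.0375
```

```bash
python3 -m jog '0 0 0 -0.02 -0.02 0.05 -1;0 0 0 0 0 0.03 -1;0 0 0 0 0 0 0.3;0 0 0 0 0 0 0.8;0 0 0 0 0 0 1;0 0 0 0 0 0 1;0 0 0 0 0 -0.5 1;0 0 0 0 0 -1 1'
python3 -m jog '0 0 0.4 0 0 -1 1;0 0 0.42 0 0 0 1;0 0 0 0 0 0 1'
python3 go.py 0.482 -0.167 0.115 99.2
```

```text
clock: 36.72
tool_pos: [0.6529, 0.1479, 0.0732]
orientation: [-179.8, 0.0, 103.8]
force: [0.1, 0.2, 0.7]
opening: 0.0866
clock: 37.1
tool_pos: [0.6542, 0.1486, 0.115]
orientation: [180.0, -0.0, 99.2]
force: [-0.4, -0.5, -0.4]
opening: 0.0876
turn [ 0.01 -0.   -0.01] shift(before turn) [-7.1  -5.51 -0.01] shift(after turn) [-7.1  -5.51 -0.  ] j6 -110.0 t 37.1 F [-0.4 -0.5 -0.4] op 0.0876
```

```bash
python3 -m jog '0 0 0 -0.9 -0.7 0 1;0 0 0 -0.9 -0.7 0 1;0 0 0 -0.9 -0.7 0 1;0 0 0 -0.9 -0.7 0 1;0 0 0 -0.9 -0.7 0 1;0 0 0 -0.9 -0.7 0 1;0 0 0 -0.9 -0.7 0 1;0 0 0 -0.8 -0.6 0 1'
python3 -m jog '0 0 0 0 0 0 1'
python3 go.py 0.482 -0.167 0.011 99.2
python3 - <<'E'
from h import *
p,d=vision.snapshot("side");cv2.imwrite("pics/side12.png",cv2.resize(p[100:340,130:450],(800,600))[:,:,::-1])
E
```

```text
clock: 38.1
tool_pos: [0.4807, -0.1681, 0.114]
orientation: [-179.9, -0.0, 99.2]
force: [1.4, -0.0, -0.9]
opening: 0.0877
clock: 38.22
tool_pos: [0.4803, -0.1686, 0.1139]
orientation: [-179.9, -0.0, 99.0]
force: [0.7, -0.4, 1.0]
opening: 0.0879
turn [-0.02 -0.   -0.03] shift(before turn) [0.03 0.05 2.57] shift(after turn) [0.03 0.05 2.57] j6 -84.0 t 38.225 F [ 0.7 -0.4  1. ] op 0.0879
```

View pics/side12.png

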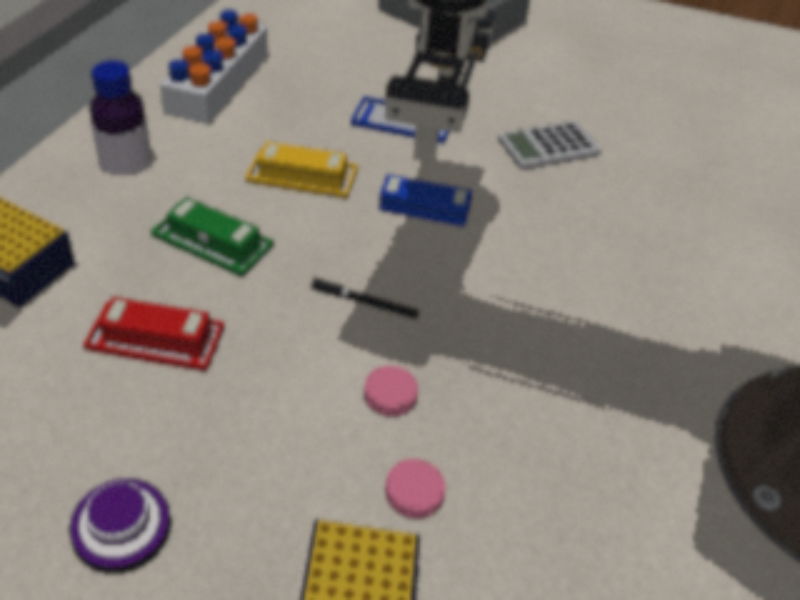

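Three boxes are seated, the dish is on the pad, and the gripper is over blue at (425,200). I'll descend.

```bash
python3 -m jog '0 0 0 0 0.02 0.7 1;0 0 0 0 0 0.7 1;0 0 0 0 0 0.6 1;0 0 0 0 0 0.35 1;0 0 0 0 0 0.15 1;0 0 0 0 0 0.05 1;0 0 0 0 0 0 1'
python3 go.py 0.482 -0.167 0.011 99.2
python3 -m jog '0 0 0 0 0 0 0;0 0 0 0 0 0 -0.3;0 0 0 0 0 0 -1;0 0 0 0 0 0 -1;0 0 0 0 0 0 -1;0 0 0 0 0 0 -1'
python3 go.py 0.5766 -0.3271 0.06 97.5
```

```text
clock: 39.15
tool_pos: [0.4835, -0.1667, 0.0131]
orientation: [179.9, 0.0, 99.2]
force: [0.0, -0.3, 0.4]
opening: 0.088
turn [ 0.01  0.   -0.01] shift(before turn) [-0.   -0.04  0.05] shift(after turn) [-0.   -0.04  0.05] j6 -84.0 t 39.15 F [ 0.  -0.3  0.4] op 0.088
clock: 39.9
tool_pos: [0.483, -0.1668, 0.0126]
orientation: [-180.0, 0.0, 99.2]
force: [-1.6, -0.6, 0.5]
opening: 0.0375
turn [-0.    0.    0.29] shift(before turn) [-4.33  1.67 -1.19] shift(after turn) [-4.28  1.8  -1.19] j6 -84.0 t 39.9 F [-1.6 -0.6  0.5] op 0.0375
```

Box bottom offset is 12.6 mm, so the place height is about 0.0166.

```bash
python3 -m jog '0 0 0 0 0 -0.3 -1;0 0 0 0 0 -0.7 -1;0 0 0 0 0 -0.8 -1;0 0 0.29 0 0 -0.5 -1;0 0 0 -0.6 0.25 0 -1;0 0 0 -0.9 0.4 0 -1;0 0 0 -0.9 0.4 0 -1;0 0 0 -0.9 0.4 0 -1'
python3 -m jog '0 0 0 -0.7 0.25 0 -1;0 0 0 -0.25 0.1 0.4 -1;0 0 0 0 0 0.5 -1;0 0 0 0 0 0.2 -1;0 0 0 0 0 0 -1'
python3 go.py 0.5776 -0.3271 0.0166 97.5
python3 - <<'E'
from h import *
p,d=vision.snapshot("top");cv2.imwrite("pics/top13.png",cv2.resize(p[80:260,250:490],(800,600))[:,:,::-1])
E
```

```text
clock: 40.9
tool_pos: [0.5583, -0.2911, 0.1054]
orientation: [180.0, 0.0, 97.5]
force: [0.7, 0.5, -0.7]
opening: 0.0379
clock: 41.52
tool_pos: [0.5759, -0.3253, 0.06]
orientation: [-179.9, -0.0, 97.5]
force: [1.4, -0.1, -0.9]
opening: 0.0374
turn [-0.01 -0.01  0.  ] shift(before turn) [-0.05  0.04  1.08] shift(after turn) [-0.05  0.04  1.09] j6 -70.0 t 41.525 F [ 1.4 -0.1 -0.9] op 0.0374
```

View pics/top13.png

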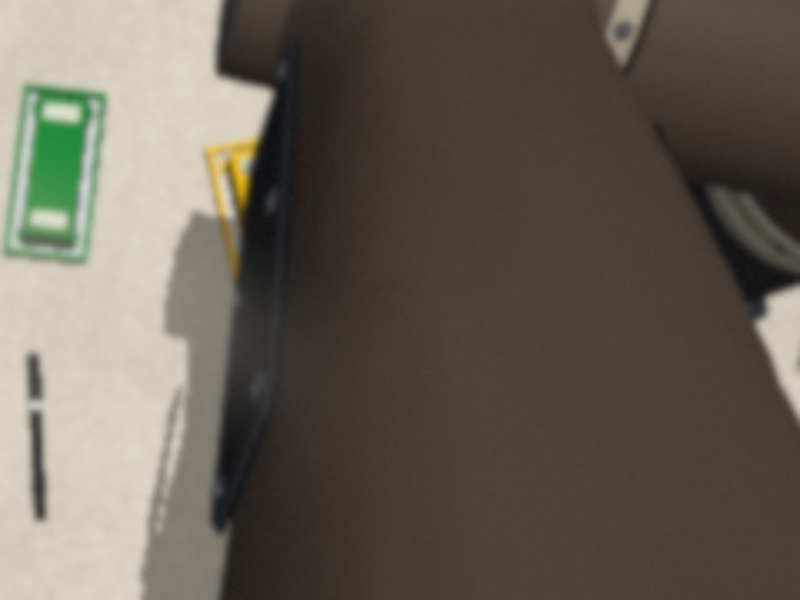

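The arm hides the top view, but the measured pose fits. I'll lower with force checks.

```bash
python3 -m jog '0 0 0 0 0.02 0.5 -1;0 0 0 0 0 0.35 -1;0 0 0 0 0 0.12 -1;0 0 0 0 0 0.05 -1;0 0 0 0 0 0 -1'
python3 go.py 0.5776 -0.3271 0.0166 97.5
python3 - <<'E'
from h import *
p,d=vision.snapshot("side");cv2.imwrite("pics/side14.png",cv2.resize(p[100:220,210:370],(800,600))[:,:,::-1])
E
```

```text
clock: 42.2
tool_pos: [0.5776, -0.3259, 0.0201]
orientation: [180.0, 0.0, 97.5]
force: [0.2, -0.1, -1.9]
opening: 0.0377
turn [ 0.  0. -0.] shift(before turn) [-0.03 -0.    0.09] shift(after turn) [-0.03 -0.    0.09] j6 -70.0 t 42.2 F [ 0.2 -0.1 -1.9] op 0.0377
```

View pics/side14.png

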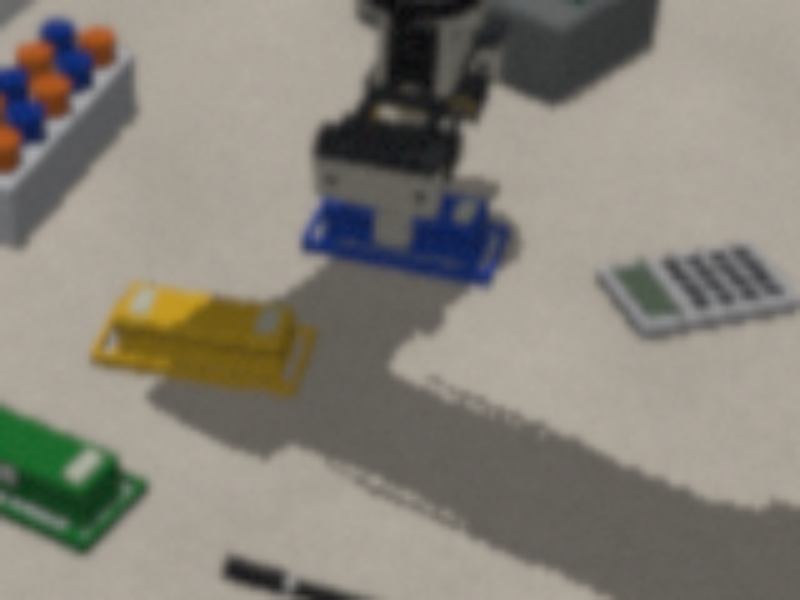

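The blue box is inside its tray's rim. I'll set it down, release, and retreat toward the start position.

```bash
python3 -m jog '0 0 0 -0.02 0 0.06 -1;0 0 0 0 0 0.04 -1;0 0 0 0 0 0 -1;0 0 0 0 0 0 0.3;0 0 0 0 0 0 0.8;0 0 0 0 0 0 1;0 0 0 0 0 0 1;0 0 0 0 0 -0.3 1'
python3 -m jog '0 0 0 0 0 -0.8 1;0 0 0 0 0 -1 1;0 0 0 0 0 -1 1;0 0 0 0 0 -1 1;0 0 0 0 0 0 1'
python3 go.py 0.4 -0.55 0.17 97.5
```

```text
clock: 43.25
tool_pos: [0.5767, -0.3264, 0.0271]
orientation: [-179.9, -0.1, 97.5]
force: [-0.4, -0.6, 0.0]
opening: 0.0821
clock: 43.88
tool_pos: [0.5795, -0.3275, 0.1851]
orientation: [179.6, 0.2, 97.5]
force: [-0.1, 0.1, 0.1]
opening: 0.088
turn [0.07 0.04 0.  ] shift(before turn) [-4.93 -5.18  0.36] shift(after turn) [-4.93 -5.17  0.38] j6 -70.0 t 43.875 F [-0.1  0.1  0.1] op 0.088
```

```bash
python3 -m jog '0 0 0 -0.7 -0.7 0 1;0 0 0 -0.7 -0.7 0 1;0 0 0 -0.7 -0.7 0 1;0 0 0 -0.7 -0.7 0 1;0 0 0 -0.7 -0.7 0 1;0 0 0 -0.7 -0.7 0 1;0 0 0 -0.6 -0.6 0 1;0 0 0 0 0 0 1'
python3 - <<'E'
from h import *
p,d=vision.snapshot("top");cv2.imwrite("pics/top15.png",p[:,:,::-1])
s,_=vision.snapshot("side");cv2.imwrite("pics/side15.png",s[:,:,::-1])
ci=vision.camera_info("top");K=ci["camera_matrix"];T=ci["camera_from_world"]
v,u=np.mgrid[:384,:512];c=np.stack([(u-K[0,2])/K[0,0]*d,(v-K[1,2])/K[1,1]*d,d],-1);W=(c-T[:3,3])@T[:3,:3]
for n,x,y,yaw in[("red",.654,.1486,13.8),("green",.6798,-.0055,174.6),("yellow",.6439,-.1604,12.2),("blue",.5766,-.3271,7.5)]:
    # top face: depth-based points at z 0.026-0.042
    m=(np.hypot(W[...,0]-x,W[...,1]-y)<.09)&(W[...,2]>.026)&(W[...,2]<.045)&(d>0)
    P=W[m];(cx,cy),(a,b),an=cv2.minAreaRect((P[:,:2]*1000).astype(np.float32))
    e=P[:,:2].mean(0)-[x,y];t=np.radians(yaw)
    q=np.c_[P[:,:2],np.ones(len(P))];k=np.linalg.lstsq(q,P[:,2],rcond=None)[0]
    _,_,V=np.linalg.svd(P[:,:2]-P[:,:2].mean(0));by=np.degrees(np.arctan2(V[0,1],V[0,0]))%180
    print(n,"along/across mm",(np.array([e@[np.cos(t),np.sin(t)],e@[-np.sin(t),np.cos(t)]])*1000).round(1),"z",np.median(P[:,2]).round(4),"size",round(a),round(b),"yaw",by.round(1),"vs",yaw,"slope",k[:2].round(3))
m=(np.hypot(W[...,0]-.56,W[...,1]-.338)<.05)&(W[...,2]>.021)&(W[...,2]<.04);P=W[m];print("dish",P.mean(0).round(4),len(P))
m=(np.hypot(W[...,0]-.56,W[...,1]-.338)<.06)&(W[...,2]>.006);P=W[m];print("pad centre",((P[:,:2].min(0)+P[:,:2].max(0))/2).round(4))
print(ctrl.get_obs()['clock'])
E
```

```text
clock: 44.88
tool_pos: [0.4102, -0.5434, 0.1794]
orientation: [-180.0, -0.0, 97.3]
force: [-0.6, 0.1, 0.2]
opening: 0.0876
red along/across mm [-2.4 -0.5] z 0.0338 size 106 39 yaw 14.3 vs 13.8 slope [0.004 0.006]
green along/across mm [ 2.8 -0.4] z 0.0337 size 38 105 yaw 174.4 vs 174.6 slope [0.009 0.008]
yellow along/across mm [-0.9  1.9] z 0.0336 size 106 39 yaw 12.4 vs 12.2 slope [ 0.005 -0.022]
blue along/across mm [1.7 2.5] z 0.0333 size 105 39 yaw 7.8 vs 7.5 slope [ 0.004 -0.027]
dish [0.5623 0.3379 0.0273] 374
pad centre [0.5603 0.34  ]
44.975
```

View pics/top15.png

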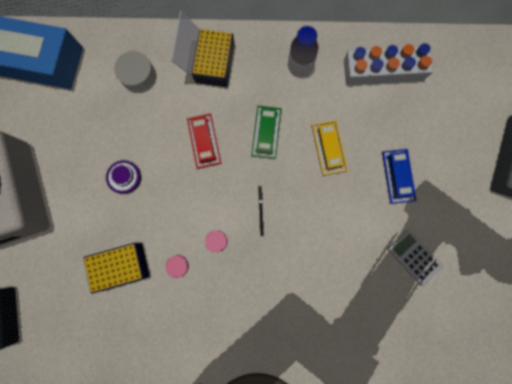

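View pics/side15.png

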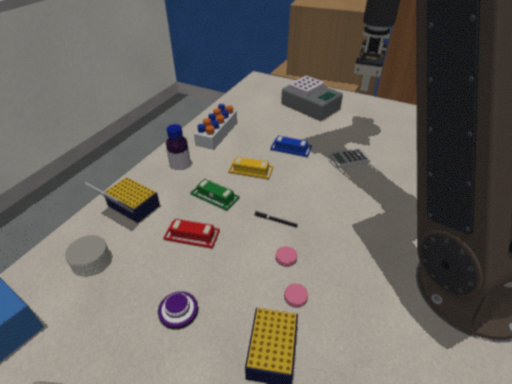

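All four boxes sit in their own trays with tops at about 34 mm and offsets of 3 mm or less. The dish is about 3 mm from the pad's centre. I'm handing in.

```bash
python3 -c "
from plant import ctrl
print(ctrl.close_job())"
```

```text
the job is handed in; nothing more can be done
None
```

I took both piles apart, put each slide box in the tray of its own colour, and set the dish on the viewing pad. I let go of everything, backed the arm off and handed the job in at about 45 s; it reports no verdict.

My last checks, from the top camera's depth image and a look through both cameras:

| Item | Result | Limit |
|---|---|---|
| Box offset from tray centre, along | 2.8 mm or less | 12 mm |
| Box offset from tray centre, across | 2.5 mm or less | 12 mm |
| Box yaw error | 0.5° or less | 0.25 rad (about 14°) |
| Box lid height | 33–34 mm, so on the tray floor (34 mm expected) | within 3 mm |
| Box tilt (fitted slope) | 0.03 or less | 0.08 rad |
| Dish distance from pad centre | about 3 mm | 15 mm |
| Dish top height | 27 mm, so flat on the pad | within 3 mm |

- **Other objects:** the pink discs were left alone, and both still stand where they were.
- **Checks that failed or disagreed:** no final check failed. Several mid-task views were hidden by the arm, so I checked the dish and the blue box later or from the other camera. The early green-tray outline came out too small, because only part of its rim was detected, but the green box still measured centred in the tray.

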